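Hold the blank flange over the load-lock port

ROBOT

A 6-joint arm with a two-finger parallel gripper is mounted at the origin on the work surface. World frame = base frame: x ahead of the robot, y to its left, z up, the work surface at z = 0. Lengths are in m, angles in rad, forces in N, time in s.
With the tool pointing down it reaches from about 0.35 to 0.775 m from the base axis. Payload 7.3 kg.
Tool frame: the origin (TCP) lies midway between the tips of the shut fingers; the grasp point (between the pads) lies 19 mm behind it (robot.grip_depth is the z of the grasp point in the tool frame, in m); z points along the fingers, y is the line along which they close (so a half turn about z gives the same grasp; the last joint's range is limited). The gripper opens to 92 mm and grips with 3 to 60 N. Pads are 19 mm wide; open, the fingers measure 130 mm over their backs; the gripper's body (75 mm by 190 mm) begins 47 mm behind the grasp point.
Start: joints at [1.172, 0.342, 1.524, -0, 1.275, -0.146], TCP at [0.131, 0.508, 0.227] pointing down, gripper open.
Joint ranges: [-2.53, 2.53], [-0.77, 2.02], [0.04, 2.7], [-1, 4.14], [0.28, 2.66], [-3.11, 3.11]. Speed limits (rad/s): [2.57, 2.57, 3.14, 3.14, 3.14, 3.14].

INTERFACE

Orientations are given as [roll, pitch, yaw] about the fixed x, y, z axes, in that order (R = Rz(yaw) Ry(pitch) Rx(roll)).
In Python, from cell import robot, viewer gives the robot as it stands.
- The arm moves only by the tool step_arm, never from a script. Its argument "increments" is a list of rows, each an object with "delta_pos": the shift along the tool's x, y, z in cm, a list of three; "dr": the turn, a rotation vector about the tool's x, y, z in degrees, a list of three; "fingers": the closure, from -1 (fully open) to 1 (shut), so that 0 is half open. In form: [{"delta_pos": [tx, ty, tz], "dr": [wx, wy, wz], "fingers": fingers}, ...]. A call has exactly 5 rows; each row is the pose to reach, as a shift and turn from the pose commanded when the call began, along the tool's axes at that moment; what a row does not reach only later rows make up. A row lasts 1/8 s, in which the tool goes at most 62.5 mm and 10.7 degrees, less where a joint would pass 70% of its speed; a pose out of reach is approached as far as the arm can. A call with a gripper value outside its range is refused whole. The fingers move at their own pace and stop on an object; "newtons" is the grip in N (left out, the last holds). Time passes only in rows, so rows that repeat a pose let the fingers close, or fill a call up. It gives the time, the measured TCP pose, the force, the opening and the grip force at its end, in the units of the state.
- robot.observe(): the state, without advancing time (a new reading comes with each control period).
- viewer.read_camera(name): name is "side" or "top"; returns the picture (400x640x3 uint8, red, green, blue); there is no depth.
- viewer.camera_params(name): a dict with "K" (3x3 intrinsics, pixels), "k1" (the pictures are not rectified: a ray, as slopes to the right and down, at radius r is drawn at 1 + k1 r^2 times it, then the intrinsics apply), "T" (4x4, takes a point from camera to world coordinates). Camera axes: x right, y down, z forward; pixel columns grow to the right and rows downward; lengths in m; the calibration is good to about 2 mm. A picture is of the moment at which its call begins. camera_params takes no time and is no camera call.
- robot.hand_in(): hands the job in; it is judged then, once.
The state is a dict: "time": time; "qpos": joint angles; "qvel": joint speeds; "joint_efforts": joint torques, N m; "tool_pos": TCP position; "tool_rot": TCP orientation; "contact_force": force on the tool from outside, world axes, zero at the start; "torque": the same for the moment, N m; "opening": finger opening in m; "grip_force": force on a finger pad.
Only numpy, scipy, OpenCV 4.12 (cv2) and the standard library are available. Lean on these libraries where they do the work, as an engineer would, in place of code of your own. Each camera call takes 0.05 s, during which the arm holds its last target. There are 200 camera calls.

TASK

First press both orange covers of the terminal box down until they snap shut and stay shut by themselves, leaving the flange in its tray meanwhile. Then take the aluminium flange by its black handle, carry it above the terminal box or the gas manifold to the load-lock without bumping any of the three with it, and hold it level about one centimetre above the load-lock's open rectangular port, centred on it and square with it, long side along long side, not touching. Finish still gripping the flange there, keep it hanging still, and do not shift the loose things on the bench.

Things in the scene. Friction and masses are not known exactly. Their poses are not given: they have to be found in the camera images.
- flange: Loose blank flange: bright aluminium plate 110 (x) x 80 (y) x 10 (z) mm, about 0.35 kg (0.25 to 0.5), with a black upright handle block on top, centred, 60 mm along x, 16 mm thick in y, rising from 10 to 50 mm above the underside. Origin: centre of the underside; z up. It may equally be turned by half a turn. Lies flat in the tray.
- tray: Fixed shallow blue plastic tray, 136 (x) x 106 (y) mm, floor 8 mm above the bench, lip top 16 mm above the bench; it holds the flange with about 7 mm of play on each side. Origin: centre of its underside on the bench, z up. It may stand on the robot's left or on its right, the load-lock on the other side.
- loadlock: Fixed steel vacuum load-lock housing, 160 (x) x 130 (y) mm at the foot, 92 mm high, with a raised aluminium rim 110 (x) x 80 (y) mm on top, rim top 102 mm above the bench. Origin: centre of its underside on the bench; z up. A round viewport 60 mm across protrudes 14 mm on the -x face below the rim; a pressure gauge on the +x side (90 to 106 mm from the centre along x, 52 mm wide in y) rises to 126 mm above the bench.
- port (a point): Centre of the load-lock's open port (70 x 42 mm opening, long side along x) at the level of the rim's top, 102 mm above the bench. Axes parallel to the load-lock's: x along the rim's long side, z up.
- termbox: Fixed grey terminal box, 80 (x) x 130 (y) x 50 (z) mm, between tray and load-lock, with two orange hinged covers side by side on its top. Origin: centre of its underside on the bench; x points to the hinge side (away from the robot), z up. With the covers shut it is 55 mm high; with them open up to about 125 mm. Its turn about the vertical is that of the box only, within 0.3 rad.
- cover_left (a joint): Angle of the left (+y of the box) orange cover about its hinge, rad: 0 = lying shut on the box, growing as its robot-side edge rises; starts between 0.75 and 1.1, at most 1.25. A weak spring and stiff hinge keep it open; pushed only part way it creeps up again. Between about 0.25 and 0.1 rad it must be pushed past a detent (about 0.25 N m), which then holds it at 0 to 0.03.
- cover_right (a joint): The same for the right (-y of the box) orange cover.
- cover_left_hinge (a point): Middle of the left cover's hinge line (along the box's y), at the cover's underside, 50.5 mm above the bench, at the box's +x edge (box frame 40, +33 mm). Shut, the cover extends from here towards the box's -x: 60 mm wide, 74 mm long, 4 mm thick, and a 24 mm wide tab goes on to 84 mm.
- cover_right_hinge (a point): Middle of the right cover's hinge line (box frame 40, -33 mm), likewise.
- cover_left_tab (a point): Point on the top face of the left cover near its free edge, 74 mm from the hinge line; moves with the cover.
- cover_right_tab (a point): The same point on the right cover.
- manifold: Fixed gas manifold beyond the terminal box: copper pipe 160 mm long along x on two steel posts, with two green valve knobs on top, base 160 (x) x 50 (y) mm, 116 mm high in all. Origin: centre of its underside on the bench.
- wash_bottle: Bystander, leave alone: white bottle, 60 mm across, 150 mm tall, origin at the centre of its foot.
- mug: Bystander, leave alone: blue mug, 76 mm across, 90 mm tall, origin at the centre of its foot.
- gasket: Bystander, leave alone: copper gasket ring 48 mm across, 6 mm thick, lying on the bench; origin at the centre of its underside.
- tape_roll: Bystander, leave alone: yellow roll of tape 54 mm across, 19 mm high, lying on the bench; origin at the centre of its underside.
- screwdriver: Bystander, leave alone: screwdriver about 180 mm long lying on the bench beyond the left side place.
- meter: Bystander, leave alone: yellow hand-held meter 140 x 70 x 36 mm lying on the bench; origin at the centre of its underside.
There are look-alikes about, which are no part of the job. Leave any purple or turquoise look-alike of the flange alone.

How it is judged:
On the way, in this order (a step that is already met when the one before it is completed fails the run):
1. both covers are snapped shut while the flange still lies in its tray (value of joint each of cover_left, cover_right below 0.08 rad and z of flange in the frame of tray below 0.02 m and horizontal distance between flange and tray below 0.03 m), for 0.3 s.
2. the flange is lifted clear of its tray (z of flange in the frame of tray above 0.05 m), for 0.1 s.
3. the flange passes above the terminal box or the manifold beyond it (z of flange in the frame of termbox above 0.06 m and y of flange in the frame of termbox between -0.06 and 0.06 m and x of flange in the frame of termbox between -0.1 and 0.33 m), for 0.02 s.
At the end, for the whole second after the job is handed in: The fingers still grip the flange; its underside hangs 3 to 20 mm above the port's rim, centred within 8 mm, long side along the rim's long side within 0.12 rad (either way round), level within 0.1 rad, still, and not touching the load-lock; both covers are shut (below 0.08 rad) (z of flange in the frame of port between 0.003 and 0.02 m and horizontal distance between flange and port below 0.008 m and angle between the x axis of flange and the x axis of port, either way round below 0.12 rad and angle between flange's own z axis and vertical below 0.1 rad and contact force between flange and loadlock below 0.05 N and contact force between flange and the fingers above 1 N and linear speed of flange below 0.02 m/s and value of joint each of cover_left, cover_right below 0.08 rad); the arm keeps its last pose, push and grip.
It fails at once if the flange bumps the loadlock (contact force between flange and loadlock above 1 N).
It fails at once if the flange bumps the termbox (contact force between flange and termbox above 1 N).
It fails at once if the flange bumps the manifold (contact force between flange and manifold above 1 N).
It fails at once if bystanders are disturbed (moved more than 30 mm) (distance of any of wash_bottle, mug, gasket, tape_roll, screwdriver, meter from where it was at the start of the episode above 0.03 m).
It also fails if it takes over 58 s, if anything falls off the work surface, if the arm or the gripper's body presses on something with over 40 N, if the wrist force passes 120 N, or if a joint passes its speed limit or range.

## Working session

There is one attempt and no reset: what is moved stays moved. The work goes in short steps, Python scripts to look and compute and a tool call to move; the robot and the scene stay as the last step left them, time stands still between calls to the robot, and variables do not carry over. Pictures are saved under pics/ and viewed, at most 10 in all, crops included, and the job is handed in when it is done.

Besides the shell and the picture viewer there is one more tool, called after "Request:" by a JSON object that holds its "name" and its "arguments", one argument or row to a line. step_arm: Moves the arm, as the interface text tells. Its arguments: {"type":"object","properties":{"increments":{"type":"array"},"newtons":{"type":"number"}},"required":["increments"]}

```bash
mkdir -p pics; cat > h.py <<'E'
import numpy as np, cv2
from cell import robot, viewer
from scipy.spatial.transform import Rotation as R
def snap(n,f):
    im=viewer.read_camera(n); cv2.imwrite(f,im[:,:,::-1]); return im
def ray(n,u,v):
    c=viewer.camera_params(n);K=np.array(c["K"]);T=np.array(c["T"])
    d=np.array([(u-K[0,2])/K[0,0],(v-K[1,2])/K[1,1]]);s=d.copy()
    for _ in range(20): s=d/(1+c["k1"]*(s@s))
    return T[:3,3],T[:3,:3]@np.array([s[0],s[1],1])
def plane(n,u,v,z):
    o,d=ray(n,u,v); return o+d*(z-o[2])/d[2]
def two(a,b):
    o1,d1=ray("top",*a);o2,d2=ray("side",*b)
    t=np.linalg.lstsq(np.c_[d1,-d2],o2-o1,rcond=None)[0]
    p,q=o1+d1*t[0],o2+d2*t[1]; return (p+q)/2,np.linalg.norm(p-q)
def proj(n,p):
    c=viewer.camera_params(n);T=np.linalg.inv(np.array(c["T"]));q=T[:3,:3]@np.array(p)+T[:3,3]
    s=q[:2]/q[2];s=s*(1+c["k1"]*(s@s));K=np.array(c["K"]);return K[0,0]*s[0]+K[0,2],K[1,1]*s[1]+K[1,2]
def delta(p,yaw):
    "shift (cm) and turn (deg) in tool axes to reach TCP p, tool down, yaw of tool y-axis line"
    s=robot.observe();M=R.from_euler("xyz",s["tool_rot"]).as_matrix()
    best=None
    for k in (0,np.pi):
        y=np.array([np.cos(yaw+k),np.sin(yaw+k),0]);z=np.array([0,0,-1.]);x=np.cross(y,z)
        w=R.from_matrix(M.T@np.c_[x,y,z]).as_rotvec(degrees=True)
        if best is None or np.linalg.norm(w)<np.linalg.norm(best): best=w
    return (M.T@(np.array(p)-s["tool_pos"])*100).round(2),best.round(2)
E
python3 - <<'E'
from h import *
a=snap("top","pics/t0.png");b=snap("side","pics/s0.png")
print(robot.observe())
for n in("top","side"):
  c=viewer.camera_params(n);print(n,np.array(c["T"]).round(3).tolist(),c["k1"],c["K"])
E
```

```text
{'time': 0.1, 'qpos': array([ 1.17200525e+00,  3.42621566e-01,  1.52494529e+00, -4.47452748e-06,
        1.27539443e+00, -1.46015288e-01]), 'qvel': array([-0.00147122, -0.00088332, -0.00337827,  0.00135234, -0.00062881,
        0.00101559]), 'joint_efforts': array([ 9.80076184e-04, -4.32005453e+01, -2.44693655e+01,  7.18046352e-02,
        5.26025158e-02, -6.72931355e-05]), 'tool_pos': array([0.13113966, 0.50797217, 0.22612249]), 'tool_rot': array([-3.14023796e+00, -1.94898685e-04,  2.88881804e+00]), 'contact_force': array([ 0.18938889, -0.31620879, -1.12043929]), 'torque': array([ 0.00514843, -0.0409213 ,  0.01413097]), 'grip_force': 0.0, 'opening': 0.0916816045765521}
top [[-0.036, -0.973, 0.229, 0.246], [-0.999, 0.036, -0.004, 0.056], [-0.004, -0.229, -0.973, 1.358], [0.0, 0.0, 0.0, 1.0]] -0.11154566914840715 [[493.14317538   0.         322.03510068]
 [  0.         493.14317538 200.24972234]
 [  0.           0.           1.        ]]
side [[0.92, -0.239, 0.311, 0.189], [-0.391, -0.602, 0.696, -0.679], [0.021, -0.762, -0.647, 0.769], [0.0, 0.0, 0.0, 1.0]] -0.0626027624358212 [[368.59357206   0.         317.45869238]
 [  0.         368.59357206 198.0820429 ]
 [  0.           0.           1.        ]]
```

View pics/t0.png

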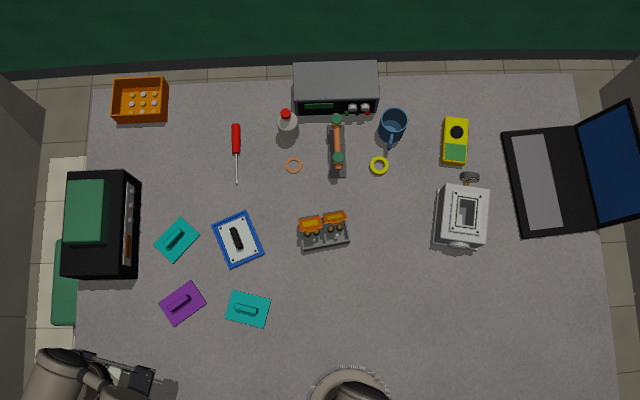

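View pics/s0.png

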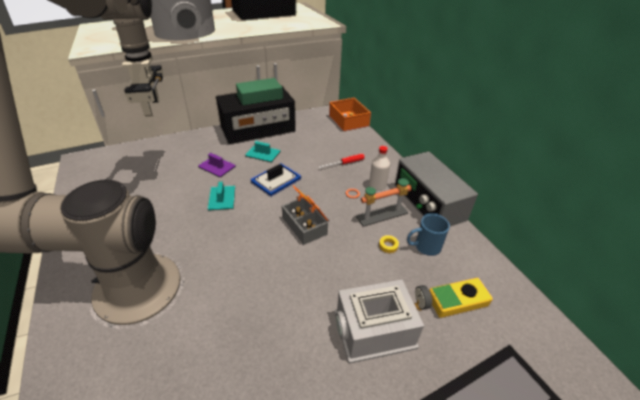

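The top view shows the flange candidates: the aluminium plate in the blue tray at (237,240), turquoise ones at (177,240) and (248,309), and a purple one at (182,303). Only the one at (237,240) is bright aluminium and in the tray, so it is the flange. The terminal box is at (324,232) with both covers open, the manifold at (337,145) and the load-lock at (465,215). I'll confirm with one enlarged crop and measure.

```bash
python3 - <<'E'
from h import *
a=cv2.imread("pics/t0.png");b=cv2.imread("pics/s0.png")
z=lambda im,u,v,w,h,k:cv2.resize(im[v:v+h,u:u+w],None,fx=k,fy=k,interpolation=cv2.INTER_CUBIC)
top=np.hstack([z(a,205,200,66,75,4),z(a,290,195,66,75,4),z(a,430,165,66,75,4)])
bot=np.hstack([z(b,245,155,99,93,8/3),z(b,270,180,66,62,4),z(b,330,260,99,93,8/3)])
cv2.imwrite("pics/c0.png",np.vstack([top,bot[:280]]))
hsv=cv2.cvtColor(a,cv2.COLOR_BGR2HSV)
def blobs(mask,box,mn=20):
    m=np.zeros_like(mask);u,v,w,h=box;m[v:v+h,u:u+w]=mask[v:v+h,u:u+w]
    return [c for c in cv2.findContours(m,cv2.RETR_EXTERNAL,cv2.CHAIN_APPROX_NONE)[0] if cv2.contourArea(c)>mn]
def rect(c,zz,tag):
    P=np.array([plane("top",*p[0],zz)[:2]*1000 for p in c],np.float32)
    r=cv2.minAreaRect(P);bx=cv2.boxPoints(r);e=[bx[1]-bx[0],bx[2]-bx[1]];l=max(e,key=np.linalg.norm)
    print(tag,"c",np.round(r[0],1),"size",np.round(r[1],1),"long yaw deg",round(np.degrees(np.arctan2(l[1],l[0])),1), cv2.minAreaRect(c)[0])
for c in blobs(cv2.inRange(hsv,(100,120,60),(125,255,255)),(205,200,66,75)): rect(c,.016,"tray")
for c in blobs(cv2.inRange(hsv,(0,0,130),(179,70,255)),(210,205,58,65)): rect(c,.018,"plate")
for c in blobs(cv2.inRange(hsv,(0,0,0),(179,255,60)),(222,220,30,40)): rect(c,.058,"handle")
for c in blobs(cv2.inRange(hsv,(5,150,120),(22,255,255)),(295,200,60,40)): rect(c,.1,"cover")
for c in blobs(cv2.inRange(hsv,(0,0,0),(179,255,110)),(450,190,35,45)): rect(c,.102,"port")
E
```

```text
tray c [461.  288.6] size [137.7 106.3] long yaw deg 22.6 (237.1764678955078, 239.20587158203125)
plate c [460.  287.3] size [110.8  80.1] long yaw deg 21.1 (237.5172576904297, 239.2931365966797)
handle c [456.1 285.1] size [62.9 17.3] long yaw deg 21.4 (235.8103485107422, 238.27584838867188)
cover c [478.9  84.4] size [38.9 59.1] long yaw deg -78.2 (310.0882568359375, 224.3529510498047)
cover c [494.5  20.1] size [26.5 58.7] long yaw deg -80.6 (334.6153869628906, 217.57696533203125)
port c [ 496.2 -326.6] size [40.3 68. ] long yaw deg -10.7 (466.5035095214844, 211.95863342285156)
```

View pics/c0.png

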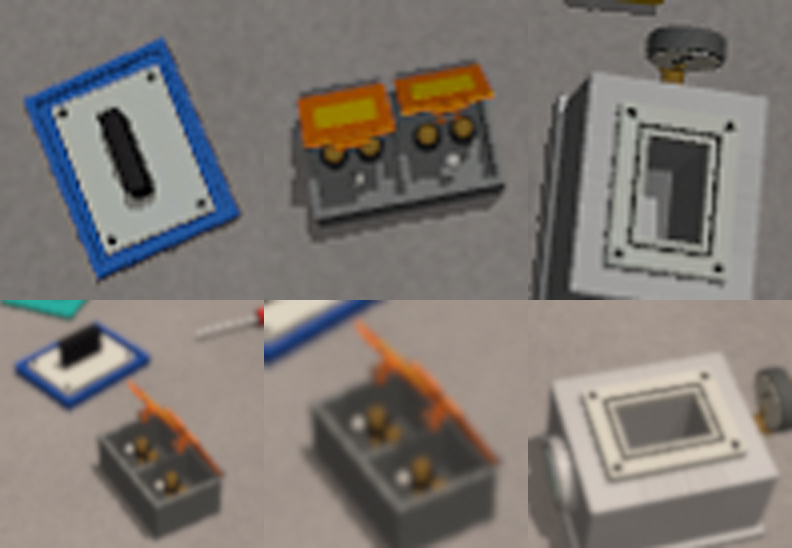

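The crop confirms it: a bare aluminium plate with a black handle lies in the blue tray, and the measured 110.8×80.1 mm matches. Both covers stand open with their hinges on the far side. The load-lock port measures 68×40 mm. Next I'll fix the terminal box pose from its corners.

```bash
python3 - <<'E'
from h import *
t=lambda x,y:(290+(x-264)/4-.4,195+y/4-.4)
FL=plane("top",*t(317,222),.05);FR=plane("top",*t(504,187),.05)
hl=plane("top",*t(298,97),.053);hr=plane("top",*t(489,62),.053)
d=lambda p,q:(q-p)[:2]*1000
print(FL.round(4),FR.round(4),hl.round(4),hr.round(4))
print(np.linalg.norm(d(FL,FR)),np.linalg.norm(d(hl,hr)),np.linalg.norm(d(FL,hl)),np.linalg.norm(d(FR,hr)))
for p,q in((FR,FL),(hr,hl)): v=d(p,q);print("yaw",np.degrees(np.arctan2(-v[0],v[1])))
# manifold copper ends, side: cover free edge top-left corner
a=cv2.imread("pics/t0.png");h=cv2.cvtColor(a,cv2.COLOR_BGR2HSV)
g=cv2.inRange(h,(50,80,40),(80,255,255));g[:100]=0;g[190:]=0;g[:,:320]=0;g[:,350:]=0
n,l,s,c=cv2.connectedComponentsWithStats(g)
for i in range(1,n):
  if s[i,4]>10: print("knob",c[i],plane("top",*c[i],.116).round(3))
E
```

```text
[0.4192 0.107  0.05  ] [ 0.4381 -0.0187  0.05  ] [0.5039 0.1173 0.053 ] [ 0.5232 -0.0125  0.053 ]
127.0650486332993 131.21854824720523 85.35287629699522 85.36958920092056
yaw 8.567195007191524
yaw 8.479469708719698
knob [326.25925926 103.48148148] [0.808 0.03  0.116]
knob [346.31578947 112.68421053] [ 0.779 -0.023  0.116]
knob [336.01086957 118.33695652] [0.764 0.005 0.116]
knob [337.7244898  156.92857143] [0.654 0.005 0.116]
```

```bash
python3 - <<'E'
from h import *
yaw=np.radians(8.5);ax=np.array([np.cos(yaw),np.sin(yaw)]);H=np.array([.5105,.054])
print(delta([*(H-.0085*ax),.17],yaw+np.pi/2))
E
```

```text
(array([-47.3 , -34.79,   5.65]), array([ -0.07,  -0.03, -22.98]))
```

Request:
{"name": "step_arm", "arguments": {
  "increments": [
    {"delta_pos": [-9.5,-7,0],"dr": [0,0,-5],"fingers": 0},
    {"delta_pos": [-14.5,-10.5,0],"dr": [0,0,-10],"fingers": 0},
    {"delta_pos": [-19,-14,0],"dr": [0,0,-15],"fingers": 0},
    {"delta_pos": [-24,-17.5,0],"dr": [0,0,-20],"fingers": 0},
    {"delta_pos": [-28.5,-21,0],"dr": [0,0,-23],"fingers": 0}
  ],
  "newtons": 20
}}

```text
time: 0.72
tool_pos: [0.3297, 0.2645, 0.2267]
tool_rot: [3.141, 0.0, -2.991]
contact_force: [0.9, 0.3, 0.1]
opening: 0.0482
grip_force: 0.0
```

```bash
python3 - <<'E'
from h import *
yaw=np.radians(8.5);ax=np.array([np.cos(yaw),np.sin(yaw)]);H=np.array([.5105,.054])
print(delta([*(H-.0085*ax),.17],yaw+np.pi/2),robot.observe()["qpos"].round(2))
E
```

```text
(array([-13.86, -23.53,   5.66]), array([0.01, 0.01, 0.15])) [ 0.49  0.15  1.78  0.    1.21 -1.23]
```

Request:
{"name": "step_arm", "arguments": {
  "increments": [
    {"delta_pos": [-3,-5,1],"dr": [0,0,0],"fingers": 0},
    {"delta_pos": [-6,-10,2],"dr": [0,0,0],"fingers": 0},
    {"delta_pos": [-9,-15,3],"dr": [0,0,0],"fingers": 0},
    {"delta_pos": [-11,-19,3.5],"dr": [0,0,0],"fingers": 0},
    {"delta_pos": [-11,-19,3.5],"dr": [0,0,0],"fingers": 0}
  ]
}}

```text
time: 1.35
tool_pos: [0.4667, 0.0922, 0.1908]
tool_rot: [-3.141, -0.001, -2.997]
contact_force: [-0.0, 0.4, -0.5]
opening: 0.0461
grip_force: 0.0
```

```bash
python3 - <<'E'
from h import *
yaw=np.radians(8.5);ax=np.array([np.cos(yaw),np.sin(yaw)]);H=np.array([.5105,.054])
print(delta([*(H-.0085*ax),.17],yaw+np.pi/2),robot.observe()["qpos"].round(2))
for th in(1.2,.9,.6,.35,.15,0): print(th,(60*np.cos(th)-4*np.sin(th)-9.5).round(1),(50.5+60*np.sin(th)+4*np.cos(th)).round(1))
E
```

```text
(array([-2.93, -4.41,  2.07]), array([-0.01, -0.08, -0.23])) [ 0.03  0.29  1.71 -0.    1.15 -1.68]
1.2 8.5 107.9
0.9 24.7 100.0
0.6 37.8 87.7
0.35 45.5 74.8
0.15 49.2 63.4
0 50.5 54.5
```

Request:
{"name": "step_arm", "arguments": {
  "increments": [
    {"delta_pos": [-1.5,-2.2,0],"dr": [0,0,0],"fingers": 0},
    {"delta_pos": [-2.9,-4.4,1.5],"dr": [0,0,0],"fingers": 0},
    {"delta_pos": [-2.9,-4.4,4.5],"dr": [0,0,0],"fingers": 0},
    {"delta_pos": [-2.9,-4.4,7.2],"dr": [0,0,0],"fingers": 0},
    {"delta_pos": [-2.9,-4.4,7.2],"dr": [0,0,0],"fingers": 0}
  ]
}}

```text
time: 1.98
tool_pos: [0.499, 0.0563, 0.1182]
tool_rot: [3.14, -0.005, -2.992]
contact_force: [-0.6, -0.0, 0.6]
opening: 0.046
grip_force: 0.0
```

```bash
python3 - <<'E'
from h import *
yaw=np.radians(8.5);ax=np.array([np.cos(yaw),np.sin(yaw)]);H=np.array([.5105,.054])
print(delta([*(H-.0085*ax),.108],yaw+np.pi/2))
a=snap("side","pics/x.png")[150:290,240:410];cv2.imwrite("pics/c1.png",cv2.resize(a[:,:,::-1],None,fx=4,fy=4,interpolation=cv2.INTER_CUBIC))
E
```

```text
(array([-0.26, -0.4 ,  1.02]), array([ 0.07, -0.27,  0.06]))
```

View pics/c1.png

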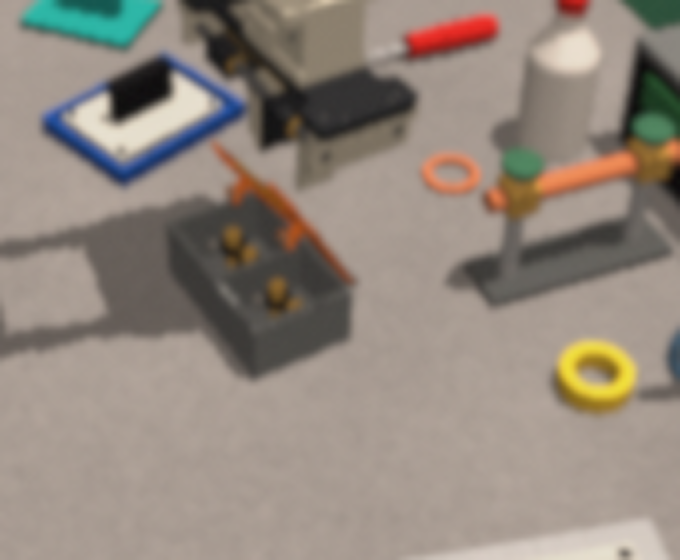

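Both fingertips hang just above and behind the two open covers, as planned. Now the closing arc.

Request:
{"name": "step_arm", "arguments": {
  "increments": [
    {"delta_pos": [-0.2,-0.4,0.9],"dr": [0,0,0],"fingers": 0},
    {"delta_pos": [1.36,-0.4,1.8],"dr": [0,0,0],"fingers": 0},
    {"delta_pos": [2.65,-0.4,3.0],"dr": [0,0,0],"fingers": 0},
    {"delta_pos": [3.45,-0.4,4.3],"dr": [0,0,0],"fingers": 0},
    {"delta_pos": [3.75,-0.4,5.2],"dr": [0,0,0],"fingers": 0}
  ]
}}

```text
time: 2.65
tool_pos: [0.4647, 0.0457, 0.0681]
tool_rot: [-3.141, 0.001, -2.993]
contact_force: [-0.6, -0.2, 4.5]
opening: 0.0454
grip_force: 1.6
```

```bash
python3 - <<'E'
from h import *
yaw=np.radians(8.5);ax=np.array([np.cos(yaw),np.sin(yaw)]);H=np.array([.5105,.054])
print(delta([*(H-.0505*ax),.0545],yaw+np.pi/2))
E
```

```text
(array([0.4 , 0.15, 1.36]), array([-0.02,  0.08,  0.02]))
```

Request:
{"name": "step_arm", "arguments": {
  "increments": [
    {"delta_pos": [0.2,0.1,0.5],"dr": [0,0,0],"fingers": 0},
    {"delta_pos": [0.3,0.1,0.9],"dr": [0,0,0],"fingers": 0},
    {"delta_pos": [0.3,0.1,1.2],"dr": [0,0,0],"fingers": 0},
    {"delta_pos": [0.3,0.1,1.4],"dr": [0,0,0],"fingers": 0},
    {"delta_pos": [0.3,0.1,1.45],"dr": [0,0,0],"fingers": 0}
  ]
}}

```text
time: 3.28
tool_pos: [0.4622, 0.0463, 0.0546]
tool_rot: [-3.141, 0.002, -2.993]
contact_force: [-5.1, -2.6, 21.7]
opening: 0.0458
grip_force: 10.4
```

Request:
{"name": "step_arm", "arguments": {
  "increments": [
    {"delta_pos": [0,0,-1.5],"dr": [0,0,0],"fingers": 0},
    {"delta_pos": [0,0,-5],"dr": [0,0,0],"fingers": 0},
    {"delta_pos": [0,4,-9],"dr": [0,0,0],"fingers": -1},
    {"delta_pos": [0,9,-9],"dr": [0,0,0],"fingers": -1},
    {"delta_pos": [0,13,-9],"dr": [0,0,0],"fingers": -1}
  ]
}}

```text
time: 3.9
tool_pos: [0.4418, 0.1767, 0.1436]
tool_rot: [3.141, 0.001, -2.993]
contact_force: [0.1, -0.0, 0.5]
opening: 0.0712
grip_force: 0.0
```

```bash
python3 - <<'E'
from h import *
a=snap("side","pics/x2.png")[150:290,240:410];cv2.imwrite("pics/c2.png",cv2.resize(a[:,:,::-1],None,fx=3,fy=3,interpolation=cv2.INTER_CUBIC))
s=robot.observe();print(s["tool_pos"],s["qpos"].round(2))
for p in([.460,.287,.13],[.460,.287,.037]): print(delta(p,np.radians(21.3+90)),delta(p,np.radians(21.3-90)))
# rim outline check: bright plate on the lock
b=cv2.imread("pics/t0.png")
for u,v in((430+(618-528)/4,165+104/4),(430+(737-528)/4,165+118/4),(430+(605-528)/4,165+268/4),(430+(722-528)/4,165+283/4)): print(plane("top",u,v,.102).round(4))
E
```

```text
[0.44073231 0.18017497 0.14336188] [ 0.23  0.34  1.78  0.    1.02 -1.5 ]
(array([-3.5 , 10.27,  1.37]), array([  0.16,   0.03, -12.7 ])) (array([-3.5 , 10.27,  1.37]), array([  0.16,   0.03, -12.7 ]))
(array([-3.5 , 10.24, 10.67]), array([  0.16,   0.03, -12.7 ])) (array([-3.5 , 10.24, 10.67]), array([  0.16,   0.03, -12.7 ]))
[ 0.5538 -0.2948  0.102 ]
[ 0.5414 -0.3741  0.102 ]
[ 0.4446 -0.2758  0.102 ]
[ 0.4316 -0.3521  0.102 ]
```

View pics/c2.png

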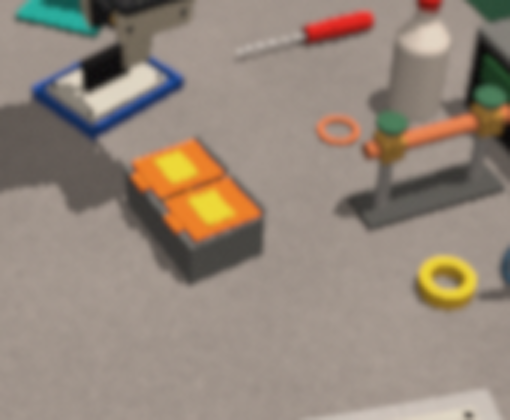

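Both covers lie flat and shut in the picture, at about (175,165) and (212,207) of the crop. Now the flange.

Request:
{"name": "step_arm", "arguments": {
  "increments": [
    {"delta_pos": [-1.5,5,0],"dr": [0,0,-6],"fingers": -1},
    {"delta_pos": [-3.4,10,0],"dr": [0,0,-12.7],"fingers": -1},
    {"delta_pos": [-3.4,10.2,2],"dr": [0,0,-12.7],"fingers": -1},
    {"delta_pos": [-3.4,10.2,5.5],"dr": [0,0,-12.7],"fingers": -1},
    {"delta_pos": [-3.4,10.2,5.5],"dr": [0,0,-12.7],"fingers": -1}
  ],
  "newtons": 35
}}

```text
time: 4.58
tool_pos: [0.4586, 0.2802, 0.0858]
tool_rot: [3.142, -0.006, -2.771]
contact_force: [-0.2, -0.2, -0.1]
opening: 0.0917
grip_force: 0.0
```

```bash
python3 - <<'E'
from h import *
s=robot.observe();print(s["tool_pos"],s["opening"])
print(delta([.459,.287,.026],np.radians(111.3)))
E
```

```text
[0.45862628 0.28021471 0.08577754] 0.09173582468255985
(array([-0.32,  0.62,  5.98]), array([ 0.  , -0.37, -0.07]))
```

Request:
{"name": "step_arm", "arguments": {
  "increments": [
    {"delta_pos": [-0.2,0.6,1.5],"dr": [0,0,0],"fingers": -1},
    {"delta_pos": [-0.2,0.6,3.5],"dr": [0,0,0],"fingers": -1},
    {"delta_pos": [-0.2,0.6,5.3],"dr": [0,0,0],"fingers": -1},
    {"delta_pos": [-0.2,0.6,5.9],"dr": [0,0,0],"fingers": -1},
    {"delta_pos": [-0.2,0.6,5.9],"dr": [0,0,0],"fingers": -1}
  ]
}}

```text
time: 5.2
tool_pos: [0.4606, 0.2874, 0.0295]
tool_rot: [3.141, 0.0, -2.771]
contact_force: [-0.2, 0.2, 0.4]
opening: 0.0922
grip_force: 0.0
```

Request:
{"name": "step_arm", "arguments": {
  "increments": [
    {"delta_pos": [0,0,0],"dr": [0,0,0],"fingers": 0},
    {"delta_pos": [0,0,0],"dr": [0,0,0],"fingers": 1},
    {"delta_pos": [0,0,0],"dr": [0,0,0],"fingers": 1},
    {"delta_pos": [0,0,0],"dr": [0,0,0],"fingers": 1},
    {"delta_pos": [0,0,0],"dr": [0,0,0],"fingers": 1}
  ]
}}

```text
time: 5.82
tool_pos: [0.4603, 0.2872, 0.0293]
tool_rot: [3.142, 0.0, -2.771]
contact_force: [-0.6, -0.1, -0.3]
opening: 0.0464
grip_force: 0.0
```

Request:
{"name": "step_arm", "arguments": {
  "increments": [
    {"delta_pos": [0,0,0.3],"dr": [0,0,0],"fingers": 1},
    {"delta_pos": [0,0,0.3],"dr": [0,0,0],"fingers": 1},
    {"delta_pos": [0,0,0.3],"dr": [0,0,0],"fingers": 1},
    {"delta_pos": [0,0,0.3],"dr": [0,0,0],"fingers": 1},
    {"delta_pos": [0,0,0.3],"dr": [0,0,0],"fingers": 1}
  ]
}}

```text
time: 6.45
tool_pos: [0.4603, 0.2872, 0.0262]
tool_rot: [3.142, -0.0, -2.771]
contact_force: [0.6, -0.1, -1.5]
opening: 0.0156
grip_force: 35.0
```

Request:
{"name": "step_arm", "arguments": {
  "increments": [
    {"delta_pos": [0,0,-1],"dr": [0,0,0],"fingers": 1},
    {"delta_pos": [0,0,-4],"dr": [0,0,0],"fingers": 1},
    {"delta_pos": [0,0,-8],"dr": [0,0,0],"fingers": 1},
    {"delta_pos": [0,0,-12],"dr": [0,0,0],"fingers": 1},
    {"delta_pos": [0,0,-15],"dr": [0,0,0],"fingers": 1}
  ]
}}

```text
time: 7.08
tool_pos: [0.4604, 0.2873, 0.1787]
tool_rot: [3.141, 0.002, -2.771]
contact_force: [-0.1, 0.4, -2.4]
opening: 0.0156
grip_force: 35.0
```

```bash
python3 - <<'E'
from h import *
s=robot.observe();print(s["tool_pos"],s["qpos"].round(2),s["grip_force"],s["opening"])
y=np.radians(90-10.6)
print(delta([.4711,.048,.176],y),delta([.495,-.325,.176],y))
E
```

```text
[0.46037469 0.28729157 0.17865833] [ 0.42  0.42  1.55  0.    1.17 -1.52] 34.99870777130127 0.015585792088854708
(array([  7.66, -22.69,   0.25]), array([ 0.04,  0.1 , 31.82])) (array([ 18.94, -58.33,   0.22]), array([ 0.04,  0.1 , 31.82]))
```

Request:
{"name": "step_arm", "arguments": {
  "increments": [
    {"delta_pos": [0.7,-2,0],"dr": [0,0,2],"fingers": 1},
    {"delta_pos": [2,-6,0],"dr": [0,0,5],"fingers": 1},
    {"delta_pos": [3.3,-10,0],"dr": [0,0,8],"fingers": 1},
    {"delta_pos": [4.6,-14,0],"dr": [0,0,11],"fingers": 1},
    {"delta_pos": [6,-18,0],"dr": [0,0,14],"fingers": 1}
  ]
}}

```text
time: 7.7
tool_pos: [0.4681, 0.0953, 0.1749]
tool_rot: [-3.142, -0.003, -3.019]
contact_force: [1.0, -0.3, -2.2]
opening: 0.0159
grip_force: 35.0
```

```bash
python3 - <<'E'
from h import *
s=robot.observe();print(s["tool_pos"],s["grip_force"])
print(delta([.495,-.325,.176],np.radians(90-10.6)))
E
```

```text
[0.46811574 0.09530448 0.17490331] 34.99893844127655
(array([  2.48, -42.04,  -0.1 ]), array([-0.03, -0.15, 17.63]))
```

Request:
{"name": "step_arm", "arguments": {
  "increments": [
    {"delta_pos": [0.3,-4,0],"dr": [0,0,3],"fingers": 1},
    {"delta_pos": [0.6,-8.5,0],"dr": [0,0,7],"fingers": 1},
    {"delta_pos": [0.9,-13,0],"dr": [0,0,11],"fingers": 1},
    {"delta_pos": [1.2,-17.5,0],"dr": [0,0,14],"fingers": 1},
    {"delta_pos": [1.5,-22,0],"dr": [0,0,17.5],"fingers": 1}
  ]
}}

```text
time: 8.32
tool_pos: [0.4805, -0.1244, 0.1749]
tool_rot: [3.141, -0.003, 2.958]
contact_force: [1.2, -1.0, -2.8]
opening: 0.0159
grip_force: 35.0
```

```bash
python3 - <<'E'
from h import *
s=robot.observe();print(s["tool_pos"],s["grip_force"])
print(delta([.495,-.325,.176],np.radians(90-10.6)))
E
```

```text
[ 0.4804979  -0.12435562  0.17485473] 34.998546838760376
(array([ -5.08, -19.46,  -0.14]), array([ 0.03, -0.16,  0.1 ]))
```

```bash
python3 - <<'E'
from h import *
a=snap("top","pics/t3.png");b=snap("side","pics/s3.png")
A=cv2.resize(a[165:240,430:505,::-1],None,fx=6,fy=6,interpolation=cv2.INTER_CUBIC)
B=cv2.resize(b[270:345,335:430,::-1],None,fx=6,fy=6,interpolation=cv2.INTER_CUBIC)[:, :570]
B=cv2.resize(b[275:335,345:420,::-1],None,fx=4.6,fy=4.6,interpolation=cv2.INTER_CUBIC)
B=cv2.copyMakeBorder(B,0,450-B.shape[0],0,0,cv2.BORDER_CONSTANT)
cv2.imwrite("pics/c3.png",np.hstack([A,B]))
print(A.shape,B.shape)
E
```

```text
(450, 450, 3) (450, 345, 3)
```

View pics/c3.png

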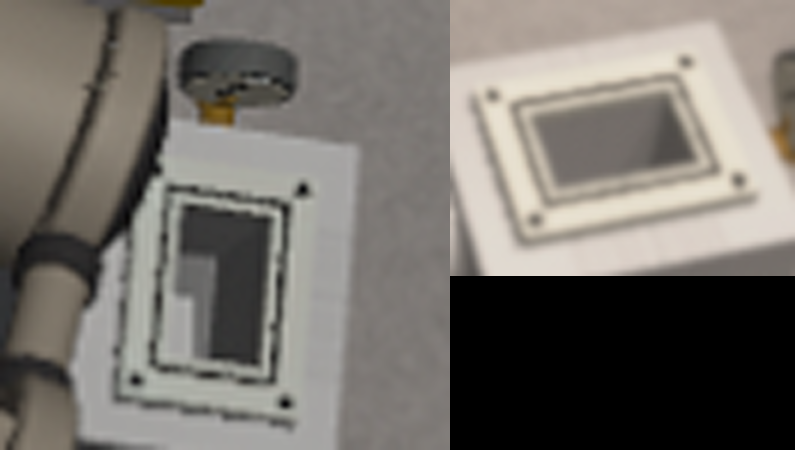

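```bash
python3 - <<'E'
from h import *
t=lambda p:(430+(p[0]+.5)/6-.5,165+(p[1]+.5)/6-.5)
s=lambda p:(345+(p[0]-450+.5)/4.6-.5,275+(p[1]+.5)/4.6-.5)
def go(n,f,P,tag):
    Q=np.array([plane(n,*f(p),.102)[:2]*1000 for p in P]);e=np.roll(Q,-1,0)-Q
    print(tag,Q.mean(0).round(1),"edges",np.linalg.norm(e,axis=1).round(1),"dir",np.degrees(np.arctan2(e[:,1],e[:,0])).round(1))
go("top",t,[(168,188),(291,203),(275,382),(152,370)],"top groove")
go("top",t,[(180,205),(272,211),(262,366),(164,353)],"top open")
go("side",s,[(513,101),(680,75),(718,170),(548,205)],"side groove")
go("side",s,[(538,112),(668,92),(697,160),(562,188)],"side open")
go("side",s,[(491,95),(685,61),(738,180),(535,219)],"side screws")
E
```

```text
top groove [ 495.5 -326.7] edges [55.2 81.  54.3 82.2] dir [-99.2 168.8  82.1 -10.5]
top open [ 496.3 -325.8] edges [41.2 69.9 43.4 67.1] dir [-95.9 170.3  80.1 -11.7]
side groove [ 497.5 -328.1] edges [82.1 52.4 81.  55.6] dir [ -12.3 -102.8  169.9   78.5]
side open [ 497.9 -328.7] edges [63.4 37.5 64.8 40.5] dir [ -12.6 -101.1  170.1   77. ]
side screws [ 496.4 -327.8] edges [96.5 66.2 95.6 66.3] dir [ -11.  -100.9  169.    79.8]
```

```bash
python3 - <<'E'
from h import *
print(robot.observe()["tool_pos"],delta([.4965,-.327,.165],np.radians(79.2)))
E
```

```text
[ 0.48100007 -0.12683699  0.1748423 ] (array([ -5.23, -19.38,   1.  ]), array([-0.07, -0.1 ,  0.12]))
```

Request:
{"name": "step_arm", "arguments": {
  "increments": [
    {"delta_pos": [-1.3,-5,0],"dr": [0,0,0],"fingers": 1},
    {"delta_pos": [-2.7,-10,0],"dr": [0,0,0],"fingers": 1},
    {"delta_pos": [-4,-15,0],"dr": [0,0,0],"fingers": 1},
    {"delta_pos": [-5,-18.5,0.5],"dr": [0,0,0],"fingers": 1},
    {"delta_pos": [-5.2,-19.4,1],"dr": [0,0,0],"fingers": 1}
  ]
}}

```text
time: 9.05
tool_pos: [0.4973, -0.3243, 0.1644]
tool_rot: [3.141, -0.002, 2.959]
contact_force: [0.7, 0.9, -3.7]
opening: 0.0161
grip_force: 35.0
```

Request:
{"name": "step_arm", "arguments": {
  "increments": [
    {"delta_pos": [0,0,0],"dr": [0,0,0],"fingers": 1},
    {"delta_pos": [0,0,0],"dr": [0,0,0],"fingers": 1},
    {"delta_pos": [0,0,0],"dr": [0,0,0],"fingers": 1},
    {"delta_pos": [0,0,0],"dr": [0,0,0],"fingers": 1},
    {"delta_pos": [0,0,0],"dr": [0,0,0],"fingers": 1}
  ]
}}

```text
time: 9.68
tool_pos: [0.4989, -0.3223, 0.1664]
tool_rot: [-3.142, 0.0, 2.963]
contact_force: [0.9, 1.0, -3.5]
opening: 0.0161
grip_force: 35.0
```

```bash
python3 - <<'E'
from h import *
print(robot.observe()["tool_pos"],delta([.4965,-.327,.131],np.radians(79.2)))
b=snap("side","pics/s4.png")
cv2.imwrite("pics/c4.png",cv2.resize(b[230:370,310:470,::-1],None,fx=4,fy=4,interpolation=cv2.INTER_CUBIC))
E
```

```text
[ 0.49890939 -0.32231992  0.16640297] (array([ 0.15, -0.5 ,  3.54]), array([-0.  ,  0.02,  0.54]))
```

View pics/c4.png

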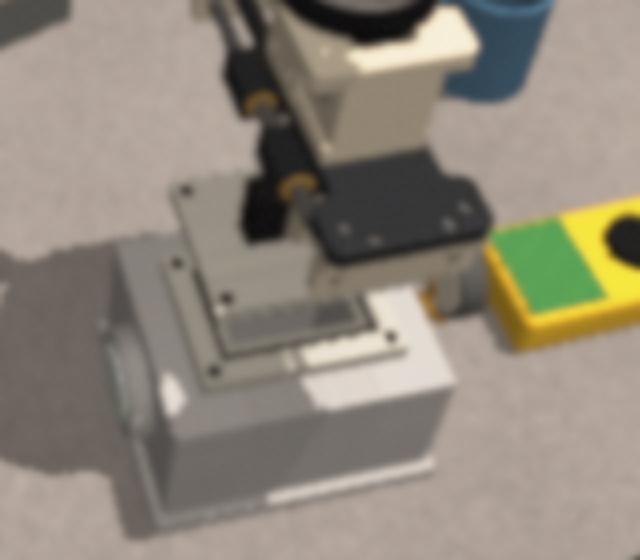

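The flange hangs level over the rim. Its visible -x edge runs from about (172,190) to (213,306) in the crop. Checking that against the expected projection before descending.

```bash
python3 - <<'E'
from h import *
s=lambda x,y:(310+(x+.5)/4-.5,230+(y+.5)/4-.5)
M=R.from_euler("z",-10.3,degrees=True).as_matrix();c=np.array([.4989,-.3223,.1484])
for y in(.033,-.033):
    u,v=proj("side",c+M@[-.048,y,.010]);print(((u-310)*4).round(),((v-230)*4).round())
for p in((186,190),(225,298)):
    print("meas",(M.T@(plane("side",*s(*p),c[2]+.01)-c)).round(4))
# screw spacing on the flange in the first top picture crop
t=lambda x,y:(205+(x+.5)/4-.5,200+(y+.5)/4-.5)
P=np.array([plane("top",*t(*p),.018) for p in((63,114),(151,77),(201,203),(112,241))]);print(P.mean(0).round(4),np.linalg.norm(np.roll(P,-1,0)-P,axis=1).round(4))
E
```

```text
183.0 188.0
224.0 296.0
meas [-0.0476  0.0325  0.01  ]
meas [-0.0483 -0.0334  0.01  ]
[0.4597 0.2874 0.018 ] [0.0659 0.0955 0.0658 0.0957]
```

Request:
{"name": "step_arm", "arguments": {
  "increments": [
    {"delta_pos": [0.15,-0.5,0.5],"dr": [0,0,0.5],"fingers": 1},
    {"delta_pos": [0.15,-0.5,1.2],"dr": [0,0,0.5],"fingers": 1},
    {"delta_pos": [0.15,-0.5,1.8],"dr": [0,0,0.5],"fingers": 1},
    {"delta_pos": [0.15,-0.5,2.4],"dr": [0,0,0.5],"fingers": 1},
    {"delta_pos": [0.15,-0.5,2.4],"dr": [0,0,0.5],"fingers": 1}
  ]
}}

```text
time: 10.35
tool_pos: [0.4961, -0.327, 0.1414]
tool_rot: [3.141, -0.001, 2.953]
contact_force: [-0.0, 0.8, -2.8]
opening: 0.0157
grip_force: 35.0
```

Request:
{"name": "step_arm", "arguments": {
  "increments": [
    {"delta_pos": [0,0,0],"dr": [0,0,0],"fingers": 1},
    {"delta_pos": [0,0,0],"dr": [0,0,0],"fingers": 1},
    {"delta_pos": [0,0,0],"dr": [0,0,0],"fingers": 1},
    {"delta_pos": [0,0,0],"dr": [0,0,0],"fingers": 1},
    {"delta_pos": [0,0,0],"dr": [0,0,0],"fingers": 1}
  ]
}}

```text
time: 10.98
tool_pos: [0.4964, -0.3273, 0.1422]
tool_rot: [3.142, 0.0, 2.953]
contact_force: [-0.3, 0.0, -2.3]
opening: 0.0162
grip_force: 35.0
```

```bash
python3 - <<'E'
from h import *
print(robot.observe()["tool_pos"],delta([.4965,-.327,.131],np.radians(79.2)))
E
```

```text
[ 0.49642137 -0.327296    0.14222778] (array([-0.  ,  0.03,  1.12]), array([0.  , 0.  , 0.02]))
```

Request:
{"name": "step_arm", "arguments": {
  "increments": [
    {"delta_pos": [0,0,0.3],"dr": [0,0,0],"fingers": 1},
    {"delta_pos": [0,0,0.6],"dr": [0,0,0],"fingers": 1},
    {"delta_pos": [0,0,0.9],"dr": [0,0,0],"fingers": 1},
    {"delta_pos": [0,0,1.1],"dr": [0,0,0],"fingers": 1},
    {"delta_pos": [0,0,1.1],"dr": [0,0,0],"fingers": 1}
  ]
}}

```text
time: 11.6
tool_pos: [0.4963, -0.3272, 0.1309]
tool_rot: [3.141, -0.0, 2.953]
contact_force: [-1.0, -0.0, -3.7]
opening: 0.0158
grip_force: 35.0
```

Request:
{"name": "step_arm", "arguments": {
  "increments": [
    {"delta_pos": [0,0,0],"dr": [0,0,0],"fingers": 1},
    {"delta_pos": [0,0,0],"dr": [0,0,0],"fingers": 1},
    {"delta_pos": [0,0,0],"dr": [0,0,0],"fingers": 1},
    {"delta_pos": [0,0,0],"dr": [0,0,0],"fingers": 1},
    {"delta_pos": [0,0,0],"dr": [0,0,0],"fingers": 1}
  ]
}}

```text
time: 12.22
tool_pos: [0.4964, -0.3273, 0.1312]
tool_rot: [3.142, -0.0, 2.953]
contact_force: [-0.6, -0.1, -2.9]
opening: 0.0157
grip_force: 35.0
```

```bash
python3 - <<'E'
from h import *
print(robot.observe()["tool_pos"],delta([.4965,-.327,.131],np.radians(79.2)))
b=snap("side","pics/s5.png")
cv2.imwrite("pics/c5.png",cv2.resize(b[180:370,270:470,::-1],None,fx=3,fy=3,interpolation=cv2.INTER_CUBIC))
E
```

```text
[ 0.49637604 -0.32729135  0.1311914 ] (array([-0.01,  0.03,  0.02]), array([ 0.01, -0.  ,  0.01]))
```

View pics/c5.png

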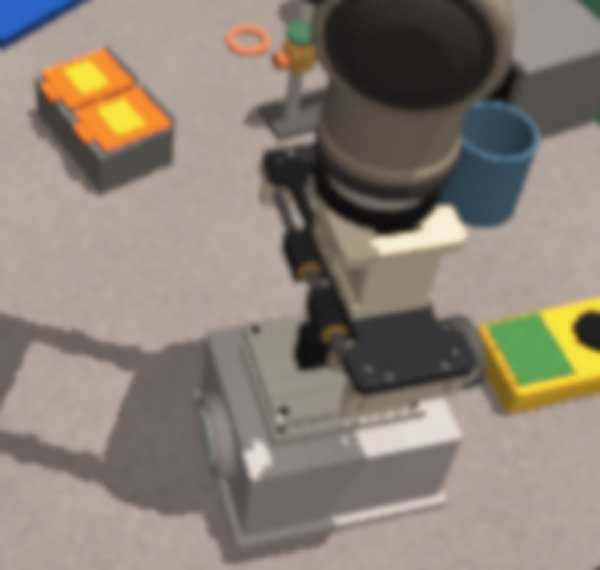

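The flange hangs square over the rim with a small gap at (280,425), and the wrist shows only its weight. The covers at (105,95) are still shut and the bystanders in view are untouched. Handing in.

```bash
python3 -c "
from cell import robot
print(robot.hand_in())"
```

```text
the job is handed in; nothing more can be done
None
```

I handed the job in with both covers snapped shut and the flange still gripped, level and centred about 1 cm above the load-lock port by my measurements; the hand-in returned no verdict.

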